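# Rolling pin out of the covered washing-up pan

## Robot

A 7-joint arm with a two-finger parallel gripper is mounted at the origin on the work surface. World frame = base frame: x ahead of the robot, y to its left, z up, the work surface at z = 0. Lengths are in m, angles in rad, forces in N, time in s.
With the tool pointing down it reaches from about 0.4 to 0.85 m from the base axis. Payload 4.5 kg.
Tool frame: the origin (TCP) lies midway between the tips of the shut fingers; the grasp point (between the pads) lies hold_point_z behind it (hold_point_z is the distance from the TCP to the grasp point, in m); z points along the fingers, y is the line along which they close (so a half turn about z gives the same grasp; the last joint's range is limited). The gripper opens to 85 mm and grips with 20 to 120 N. Pads are 22 mm wide; open, the fingers measure 114 mm over their backs; the gripper's body (76 mm by 85 mm) begins 54 mm behind the grasp point. The pads swing forward as they close: fully open they stand 13 mm farther back than shut.
Start: joints at [-1.164, 0.689, -0.195, 1.565, 0.157, 0.902, -0.215], TCP at [0.228, 0.582, 0.231] pointing down, gripper open.
Joint ranges: [-3.01, 3.01], [-0.46, 2.08], [-1.47, 1.51], [0.13, 2.56], [-1, 4.14], [0.04, 2.09], [-2.66, 2.66]. Speed limits (rad/s): [2.57, 2.57, 3.14, 3.14, 3.14, 3.14, 3.14].

## Interface

Orientations are given as a rotation vector (axis times angle).
In Python, from workcell import * gives the robot as it stands.
- The arm moves only by the tool play_rows, never from a script. Its argument "increments" is a list of rows, each an object of numbers: "dx", "dy", "dz": the shift along the tool's x, y, z in mm; "rx", "ry", "rz": the turn, a rotation vector about the tool's x, y, z in degrees; "fingers": the opening, from -1 (shut) to 1 (fully open). A call has 1 to 5 rows; each row is the pose to reach, as a shift and turn from the pose commanded when the call began, along the tool's axes at that moment; what a row does not reach only later rows make up. A row lasts 1/8 s, in which the tool goes at most 62.5 mm and 10.7 degrees, less where a joint would pass 70% of its speed; a pose out of reach is approached as far as the arm can. A call with a gripper value outside its range is refused whole. The fingers move at their own pace and stop on an object; "newtons" is the grip in N (left out, the last holds). Time passes only in rows, so rows that repeat a pose let the fingers close. It gives the time, the measured TCP pose, the force, the opening and the grip force at its end, in the units of the state.
- sense(): the state, without advancing time (a new reading comes with each control period).
- snapshot(name): name is "scene" or "top"; returns a dict with "color" (420x560x3 uint8, red, green, blue), "z_map" (420x560 float32, m along the optical axis (not along the pixel's ray), 0 where there is no reading), "vfov" (degrees; the focal length in pixels is half the picture's height over the tangent of half this angle, whatever the lens; pixels are square), "cx", "cy" (the principal point, pixels), "T" (4x4, takes a point from camera to world coordinates). Camera axes: x right, y down, z forward; pixel columns grow to the right and rows downward; lengths in m; the calibration is good to about 2 mm. A picture is of the moment at which its call begins.
- sign_off(): hands the job in; it is judged then, once.
Trained networks look in a picture, given as the dict that the camera call returned (one of the last four; its "shot" number tells which), for a name from the list of things; names that differ only in an ending like _2 or _b are one class to them, and where a whole thing is asked for, a point or a joint stands for the part that bears it (a point fixed in the world has none). Each returns a list of dicts, best first, with "conf" (0 to 1); they miss things now and then, are a little off and sometimes report something else, mostly with a low value. They report only what shows in the picture. A call takes as long as a camera call.
- spot_in(thing, picture): "extent" ([centre column, centre row, width, height] in pixels, round what is visible of it).
The state is a dict: "time_s": time; "q": joint angles; "qvel": joint speeds; "joint_torque": joint torques, N m; "eef_pos": TCP position; "tcp_rot": TCP orientation; "force": force on the tool from outside, world axes, zero at the start; "moment": the same for the moment, N m; "width": finger opening in m; "finger_force": force on a finger pad.
Only numpy, scipy, OpenCV 4.12 (cv2) and the standard library are available. Lean on these libraries where they do the work, as an engineer would, in place of code of your own. Each camera call takes 0.05 s, during which the arm holds its last target. There are 200 camera calls.

## Task

Take the long wooden rolling pin out of the steel washing-up pan through the gap beside the wooden board that lies across it: the pin is longer than the gap, so take it by its bare end, tilt that end up over the rim and draw it out lengthwise from under the board. Leave the pan, the board, the two glass ramekins drying on it and everything else on the ledge as they stand. Finish holding the pin in the gripper, level and still, lined up with the long side of the pastry board, its middle about a hand's breadth above the middle of the pastry board, ready to roll; do not put it down.

Things in the scene. Friction and masses are not known exactly. Their poses are not given: they have to be found in the camera images.
- pin: plain round rolling pin of pale wood with a thin dark band near each end, 380 mm long, 30 mm in diameter, 0.14 to 0.28 kg. Origin at its middle, on its axis; its own x axis runs along it, from the bare (front) end to the end under the board. It lies on the floor of the pan (axis 19 mm above the ledge), roughly along the pan's length, and can roll
- pin_front (a point): centre of the pin's bare end face, in the open gap of the pan (190 mm from the pin's middle, towards its -x)
- pin_tail (a point): centre of the pin's other end face, hidden under the board at the start (190 mm from the middle, towards its +x)
- pan: open stainless-steel washing-up pan, loose on the ledge, 1.8 kg. Origin: centre of its underside. Along y 530 mm long over the flange, 497 inside; along x 325 over the flange, 292 inside. Walls and floor 4 mm thick; rim 100 mm above the ledge. The gap is at its -y end, about 220 mm from the board's edge to the inside of the end wall, with room for an open gripper down to the floor
- board: dark wooden chopping board lying loose across the pan on its rim, 1.25 kg, 360 mm (x) by 280 mm (y) by 18 mm thick. Origin: centre of its underside, 100 mm above the ledge. It covers the +y part of the pan; its edge at its own y = -140 mm bounds the gap
- ramekin_a: small glass ramekin standing on the board, rim diameter 84 mm, 48 mm high; origin: centre of its underside
- ramekin_b: second glass ramekin like ramekin_a, also standing on the board; origin: centre of its underside
- pastry_board: pale beech pastry board fixed on the ledge, on the robot's right, 320 mm long (its x) by 220 mm wide (its y), 18 mm thick; origin: centre of its underside, on the ledge
- hummus_bowl: green glazed bowl, rim diameter 150 mm, 62 mm high, at the back of the ledge; origin: centre of its underside
- garlic_press: cast-aluminium garlic press lying on its side at the back, about 165 mm long, 25 mm high; origin near its middle, at the ledge
- spice_jar: amber spice jar with a steel lid at the back, diameter 56 mm, 75 mm high; origin: centre of its underside
- scraper: red silicone scraper with a wooden handle lying to the right of the pastry board, 270 mm long, 55 mm wide, 18 mm high; origin near its middle, at the ledge

How it is judged:
By the outcome, as a careful person would: the job done as asked, in the order asked, and still so for the second after the job is handed in, while the arm keeps its last pose, push and grip.
It also fails if it takes over 48 s, if anything falls off the work surface, if the arm or the gripper's body presses on something with over 40 N, if the wrist force passes 120 N, or if a joint passes its speed limit or range.

## Working session

There is one attempt and no reset: what is moved stays moved. The work goes in short steps, Python scripts to look and compute and a tool call to move; the robot and the scene stay as the last step left them, time stands still between calls to the robot, and variables do not carry over. Pictures are saved under pics/ and viewed, at most 10 in all, crops included, and the job is handed in when it is done.

Besides the shell and the picture viewer there is one more tool, called after "Request:" as name(argument=value, ...) on one line, values as JSON. play_rows: Moves the arm, as the interface text tells. Its arguments: {"type":"object","properties":{"increments":{"type":"array"},"newtons":{"type":"number"}},"required":["increments"]}

```bash
ls; mkdir -p pics
python3 - <<'E'
from workcell import *
import cv2,numpy as np
s=sense();print({k:np.round(v,3) for k,v in s.items()})
try: print(hold_point_z)
except Exception as e: print(e)
for n in("scene","top"):
    p=snapshot(n);cv2.imwrite(f"pics/{n}0.png",p["color"][:,:,::-1])
    np.savez(f"{n}0.npz",**{k:p[k] for k in("color","z_map","vfov","cx","cy","T")})
    print(n,p["vfov"],p["cx"],p["cy"],np.round(p["T"],3).tolist())
    for t in("pin","pin_front","pan","board","pastry_board"):
        print(t,[(np.round(d["extent"]).tolist(),round(d["conf"],2)) for d in spot_in(t,p)[:2]])
E
```

```text
pics
{'time_s': np.float64(0.0), 'q': array([-1.164,  0.69 , -0.195,  1.566,  0.157,  0.903, -0.215]), 'qvel': array([ 0.   ,  0.   ,  0.   ,  0.001, -0.001, -0.001, -0.001]), 'joint_torque': array([-0.0000e+00, -5.3961e+01, -1.2670e+00, -1.5854e+01,  9.0000e-03,
        1.0000e-02, -0.0000e+00]), 'eef_pos': array([0.227, 0.581, 0.23 ]), 'tcp_rot': array([-5.820e-01, -3.087e+00,  3.000e-03]), 'force': array([ 0.867,  0.295, -0.728]), 'moment': array([ 0.038,  0.011, -0.001]), 'finger_force': np.float64(0.0), 'width': np.float64(0.086)}
0.0187
scene 50.58029591033024 282.1974165866039 200.14240022839599 [[-0.358, 0.577, -0.734, 1.699], [0.934, 0.207, -0.292, 0.348], [-0.016, -0.79, -0.613, 1.003], [0.0, 0.0, 0.0, 1.0]]
pin [([328.0, 224.0, 42.0, 18.0], 0.52)]
pin_front [([330.0, 223.0, 41.0, 19.0], 0.71)]
pan [([373.0, 225.0, 189.0, 126.0], 0.62)]
board [([404.0, 225.0, 116.0, 92.0], 0.98)]
pastry_board [([230.0, 183.0, 97.0, 55.0], 0.58)]
top 43.407646181192106 281.69496050602936 214.04829942212564 [[-0.01, -0.984, 0.18, 0.267], [-1.0, 0.01, 0.003, -0.07], [-0.005, -0.18, -0.984, 1.874], [0.0, 0.0, 0.0, 1.0]]
pin [([236.0, 221.0, 55.0, 8.0], 0.97), ([144.0, 247.0, 26.0, 27.0], 0.69)]
pin_front [([237.0, 220.0, 54.0, 11.0], 0.85), ([443.0, 269.0, 16.0, 78.0], 0.38)]
pan [([204.0, 231.0, 162.0, 114.0], 0.77), ([361.0, 178.0, 48.0, 17.0], 0.62)]
board [([171.0, 223.0, 94.0, 114.0], 0.83)]
pastry_board [([363.0, 256.0, 97.0, 109.0], 0.9)]
```

View both.

```bash
cat > h.py <<'E'
import numpy as np,cv2
def load(n): return dict(np.load(n+".npz"))
def cloud(p):
    z=p["z_map"];h,w=z.shape;f=h/2/np.tan(np.radians(float(p["vfov"]))/2)
    v,u=np.mgrid[:h,:w]
    c=np.stack([(u-p["cx"])/f*z,(v-p["cy"])/f*z,z],-1)
    return c@p["T"][:3,:3].T+p["T"][:3,3]
E
python3 - <<'E'
from h import *
p=load("top0");W=cloud(p);np.set_printoptions(precision=3,suppress=True)
# pin pixels: in box, height 0.02-0.04
b=W[212:230,205:268];
m=(b[...,2]>0.022)&(b[...,2]<0.045)
P=b[m];print(len(P));
print(P[np.argsort(P[:,1])][::25])
for c in range(262,200,-6):
    print(c,W[214:230:2,c,2])
E
python3 -c "
import cv2
a=cv2.imread('pics/top0.png');cv2.imwrite('pics/t1.png',cv2.resize(a[130:320,90:490],(800,380),interpolation=2))
a=cv2.imread('pics/scene0.png');cv2.imwrite('pics/s1.png',cv2.resize(a[100:360,160:500],(784,600),interpolation=2))"
```

```text
366
[[0.59  0.001 0.036]
 [0.57  0.012 0.025]
 [0.58  0.026 0.033]
 [0.589 0.037 0.024]
 [0.591 0.051 0.034]
 [0.571 0.062 0.023]
 [0.591 0.076 0.032]
 [0.582 0.087 0.024]
 [0.585 0.101 0.027]
 [0.6   0.115 0.026]
 [0.582 0.129 0.027]
 [0.579 0.14  0.024]
 [0.578 0.154 0.031]
 [0.601 0.166 0.023]
 [0.593 0.179 0.027]]
262 [ 0.002 -0.003  0.028  0.031  0.026  0.027 -0.002 -0.006]
256 [0.005 0.006 0.023 0.031 0.033 0.026 0.011 0.001]
250 [-0.002  0.025  0.021  0.024  0.026  0.008  0.    -0.012]
244 [-0.003  0.025  0.029  0.018  0.025  0.01  -0.001  0.004]
238 [-0.002  0.027  0.028  0.031  0.025  0.005  0.002  0.003]
232 [ 0.005  0.025  0.029  0.03   0.021  0.017  0.001 -0.002]
226 [ 0.007  0.015  0.021  0.03   0.028  0.001  0.002 -0.003]
220 [-0.002  0.028  0.034  0.032  0.031 -0.001  0.003  0.002]
214 [ 0.003  0.035  0.024  0.031  0.021  0.003  0.004 -0.003]
208 [0.113 0.123 0.115 0.112 0.114 0.114 0.118 0.119]
202 [0.112 0.11  0.118 0.12  0.114 0.119 0.11  0.115]
```

View pics/t1.png

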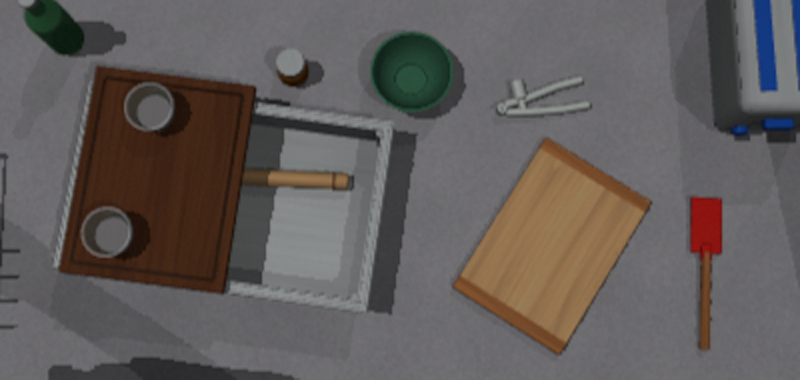

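View pics/s1.png

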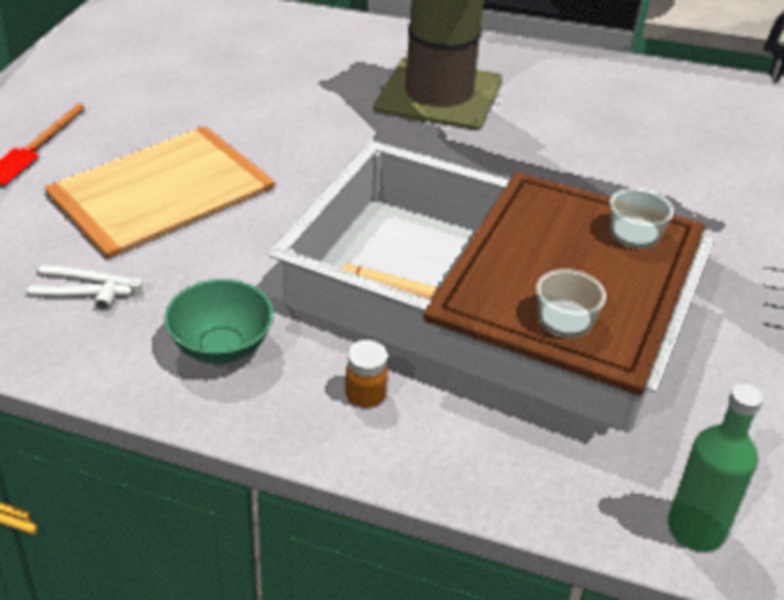

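Top view (crop ×2, offset 90,130): the pan is on the left, slightly turned. The pin's bare end is at crop (352,181) and the board edge is near crop x≈240. The pastry board is turned about 30°, centred near crop (553,246). The scene view agrees. Next I'll fit the geometry.

Run:
```python
from h import *
np.set_printoptions(precision=3,suppress=True)
p=load("top0");W=cloud(p);hsv=cv2.cvtColor(p["color"],cv2.COLOR_RGB2HSV)
# pin
b=W[212:230,205:270].reshape(-1,3);P=b[(b[:,2]>0.02)&(b[:,2]<0.05)&(b[:,1]>-.03)]
k=np.polyfit(P[:,1],P[:,0],1);r=P[:,0]-np.polyval(k,P[:,1]);P=P[abs(r)<.02];k=np.polyfit(P[:,1],P[:,0],1)
print("pin x=",k,"y range",np.percentile(P[:,1],[0,1,99,100]),"front x",np.polyval(k,0),"ang",90-np.degrees(np.arctan(k[0])))
# front end: top row height along y
# pastry: by color sat in area
R=np.zeros(hsv.shape[:2],bool);R[195:312,315:420]=1
m=R&(hsv[...,1]>70)&(hsv[...,2]>90)
m=cv2.morphologyEx(m.astype(np.uint8),cv2.MORPH_OPEN,np.ones((3,3)))
print("pix",m.sum())
pts=W[m>0];print("z med",np.median(pts[:,2]))
f=210/np.tan(np.radians(float(p["vfov"]))/2)
def on(u,v,z):
    d=p["T"][:3,:3]@np.array([(u-p["cx"])/f,(v-p["cy"])/f,1]);o=p["T"][:3,3];return o+d*(z-o[2])/d[2]
vv,uu=np.nonzero(m);Q=np.array([on(u,v,.018)[:2] for u,v in zip(uu,vv)],np.float32)
print("pastry",cv2.minAreaRect(Q))
# board
m=(W[...,2]>.105)&(W[...,2]<.13);m[:,:115]=0;m[:,216:]=0
m&=(hsv[...,1]>70);B=W[m][:,:2].astype(np.float32);print("board",cv2.minAreaRect(B),cv2.boxPoints(cv2.minAreaRect(B)))
# pan rim, -y end
m=(W[...,2]>.085)&(W[...,2]<.115);m[:,:255]=0;m[:180]=0;m[290:]=0;m[:,300:]=0
E_=W[m];E_=E_[E_[:,1]<0.0];print("rim end",len(E_));k=np.polyfit(E_[:,0],E_[:,1],1);print(k,np.polyval(k,.59),E_[:,1].min(),E_[:,1].max(),E_[:,0].min(),E_[:,0].max())
for u,v in((266,220),(267,220)): print("front pix",on(u,v,.025))
```

```text
pin x= [0.055 0.582] y range [0.001 0.001 0.185 0.187] front x 0.5821515836233975 ang 86.8702177707186
pix 5586
z med 0.015904689279416573
pastry ((0.46891695261001587, -0.36070936918258667), (0.21885867416858673, 0.3189501166343689), 56.864315032958984)
board ((0.6289783716201782, 0.3532620966434479), (0.3673929274082184, 0.4487590491771698), 82.1855697631836) [[0.382 0.202]
 [0.826 0.141]
 [0.876 0.505]
 [0.432 0.566]]
rim end 706
[-0.084  0.001] -0.04890779031141874 -0.08115035916097774 -0.0005462412970484026 0.3479123764327936 0.6856735608530191
front pix [ 0.585 -0.009  0.025]
front pix [ 0.585 -0.013  0.025]
```

```bash
cat >> h.py <<'E'
from scipy.spatial.transform import Rotation as Rn
def inc(A,yaw,tilt,h=.011,frm=None):
    """increments (mm, deg) to put pin-axis point A at h behind TCP, pin x at yaw, front raised by tilt"""
    from workcell import sense
    s=sense();p0=np.array(s["eef_pos"]);R0=Rn.from_rotvec(s["tcp_rot"])
    y,t=np.radians([yaw,tilt])
    x=np.array([np.cos(t)*np.cos(y),np.cos(t)*np.sin(y),-np.sin(t)]);yy=np.array([np.sin(y),-np.cos(y),0])
    z=np.cross(x,yy);R=Rn.from_matrix(np.c_[x,yy,z]);T=np.array(A)+h*z
    d=R0.inv().apply(T-p0)*1000;r=(R0.inv()*R).as_rotvec(degrees=True)
    print("d",np.round(d,1),"r",np.round(r,1),"TCP",np.round(T,3),"now",np.round(p0,3),"f",np.round(s["force"],1),"m",np.round(s["moment"],2),"w",round(float(s["width"]),4),"t",s["time_s"],"q",np.round(s["q"],2))
E
python3 -c "
from h import *
inc([.586,.065,.25],86.9,0)"
```

```text
d [-522.1 -351.1   -7.7] r [ 0.   0.  71.7] TCP [0.586 0.065 0.239] now [0.228 0.582 0.231] f [-0.2 -0.1 -0.4] m [-0.04 -0.02 -0.01] w 0.0852 t 0.6 q [-1.16  0.69 -0.19  1.57  0.16  0.9  -0.22]
```

Request:
play_rows(increments=[{"dx": -45, "dy": -30, "dz": -1, "rz": 7, "fingers": 1}, {"dx": -90, "dy": -60, "dz": -2, "rz": 14, "fingers": 1}, {"dx": -135, "dy": -90, "dz": -4, "rz": 21, "fingers": 1}, {"dx": -180, "dy": -120, "dz": -5, "rz": 28, "fingers": 1}, {"dx": -225, "dy": -150, "dz": -6, "rz": 35, "fingers": 1}])

```text
invalid input at $.increments[0]: expected keys dx, dy, dz, rx, ry, rz, fingers
```

```bash
python3 -c "
from h import *
inc([.586,.065,.25],86.9,0)"
```

```text
d [-522.1 -351.1   -7.7] r [ 0.   0.  71.7] TCP [0.586 0.065 0.239] now [0.228 0.582 0.231] f [-0.2 -0.1 -0.4] m [-0.04 -0.02 -0.01] w 0.0852 t 0.6 q [-1.16  0.69 -0.19  1.57  0.16  0.9  -0.22]
```

Request:
play_rows(increments=[{"dx": -45, "dy": -30, "dz": -1, "rx": 0, "ry": 0, "rz": 7, "fingers": 1}, {"dx": -90, "dy": -60, "dz": -2, "rx": 0, "ry": 0, "rz": 14, "fingers": 1}, {"dx": -135, "dy": -90, "dz": -4, "rx": 0, "ry": 0, "rz": 21, "fingers": 1}, {"dx": -180, "dy": -120, "dz": -5, "rx": 0, "ry": 0, "rz": 28, "fingers": 1}, {"dx": -225, "dy": -150, "dz": -6, "rx": 0, "ry": 0, "rz": 35, "fingers": 1}])

```text
time_s: 1.23
eef_pos: [0.3835, 0.3591, 0.2376]
tcp_rot: [1.489, 2.766, 0.001]
force: [0.2, 0.9, 0.7]
width: 0.0854
finger_force: 0.0
```

```bash
python3 -c "
from h import *
inc([.586,.065,.25],86.9,0)"
```

```text
d [-357.     7.    -1.5] r [ 0.  -0.  36.5] TCP [0.586 0.065 0.239] now [0.384 0.359 0.238] f [0.2 0.9 0.7] m [-0.02 -0.01 -0.01] w 0.0854 t 1.225 q [-0.81  0.55 -0.05  1.86  0.04  0.73 -0.3 ]
```

Request:
play_rows(increments=[{"dx": -60, "dy": 1, "dz": 0, "rx": 0, "ry": 0, "rz": 7, "fingers": 1}, {"dx": -120, "dy": 2, "dz": 0, "rx": 0, "ry": 0, "rz": 14, "fingers": 1}, {"dx": -180, "dy": 3, "dz": 0, "rx": 0, "ry": 0, "rz": 21, "fingers": 1}, {"dx": -240, "dy": 4, "dz": 0, "rx": 0, "ry": 0, "rz": 28, "fingers": 1}, {"dx": -300, "dy": 5, "dz": 0, "rx": 0, "ry": 0, "rz": 36, "fingers": 1}])

```text
time_s: 1.85
eef_pos: [0.554, 0.112, 0.2376]
tcp_rot: [-2.271, -2.171, -0.002]
force: [0.5, 0.2, 0.3]
width: 0.0856
finger_force: 0.0
```

```bash
python3 -c "
from h import *
inc([.586,.065,.12],86.9,0)"
```

```text
d [-45.6  34.  128.6] r [ 0.  -0.   0.5] TCP [0.586 0.065 0.109] now [0.554 0.112 0.238] f [0.5 0.2 0.3] m [ 0.08 -0.09  0.01] w 0.0856 t 1.85 q [-0.34  0.6   0.1   1.75 -0.08  0.79 -0.24]
```

Request:
play_rows(increments=[{"dx": -45, "dy": 34, "dz": 0, "rx": 0, "ry": 0, "rz": 0.5, "fingers": 1}, {"dx": -45, "dy": 34, "dz": 45, "rx": 0, "ry": 0, "rz": 0.5, "fingers": 1}, {"dx": -45, "dy": 34, "dz": 90, "rx": 0, "ry": 0, "rz": 0.5, "fingers": 1}, {"dx": -45, "dy": 34, "dz": 128, "rx": 0, "ry": 0, "rz": 0.5, "fingers": 1}, {"dx": -45, "dy": 34, "dz": 128, "rx": 0, "ry": 0, "rz": 0.5, "fingers": 1}])

```text
time_s: 2.48
eef_pos: [0.5828, 0.067, 0.1069]
tcp_rot: [-2.273, -2.163, 0.008]
force: [0.0, -0.2, 1.2]
width: 0.0858
finger_force: 0.0
```

Run:
```python
from h import *
from workcell import *
inc([.586,.065,.019],86.9,0)
p=snapshot("top");a=p["color"][150:300,130:300,::-1];cv2.imwrite("pics/t2.png",cv2.resize(a,(680,600),interpolation=2))
```

```text
d [-1.7  3.9 98.9] r [-0.3  0.1  0.2] TCP [0.586 0.065 0.008] now [0.583 0.067 0.107] f [ 0.  -0.2  1.2] m [-0.    0.01 -0.02] w 0.0858 t 2.475 q [-0.23  0.81  0.07  1.79 -0.1   0.55 -0.15]
```

View pics/t2.png

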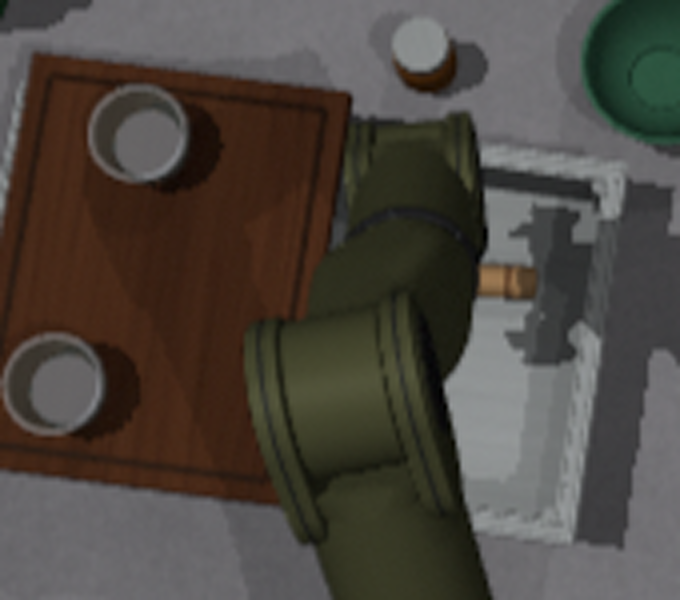

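The fingers straddle the pin, whose bare end is at px (530,283). I'll check the wrist's clearance above the board before tilting.

Run:
```python
from h import *
from workcell import *
p=snapshot("scene");W=cloud(p)
m=(W[...,2]>.13)&(W[...,0]>.4)&(W[...,0]<.75)&(W[...,1]>-.1)&(W[...,1]<.3)&(p["z_map"]>0)
Q=W[m]
for lo in np.arange(.1,.5,.03):
    q=Q[(Q[:,2]>lo)&(Q[:,2]<=lo+.03)]
    if len(q)>4: print(round(lo,2),len(q),"x",np.percentile(q[:,0],[2,98]).round(3),"y",np.percentile(q[:,1],[2,98]).round(3))
a=p["color"][60:330,180:500,::-1];cv2.imwrite("pics/s2.png",cv2.resize(a,(704,594),interpolation=2))
```

```text
0.13 126 x [0.538 0.716] y [0.055 0.3  ]
0.16 125 x [0.519 0.715] y [0.054 0.298]
0.19 155 x [0.564 0.658] y [0.049 0.087]
0.22 152 x [0.593 0.655] y [0.04  0.103]
0.25 216 x [0.587 0.625] y [0.035 0.105]
0.28 215 x [0.583 0.623] y [0.034 0.104]
0.31 218 x [0.585 0.624] y [0.037 0.104]
0.34 225 x [0.597 0.624] y [0.039 0.107]
0.37 224 x [0.591 0.624] y [0.036 0.104]
0.4 254 x [0.582 0.629] y [0.033 0.114]
0.43 348 x [0.57  0.634] y [0.032 0.115]
0.46 481 x [0.553 0.628] y [0.032 0.113]
0.49 454 x [0.553 0.606] y [0.028 0.11 ]
```

View pics/s2.png

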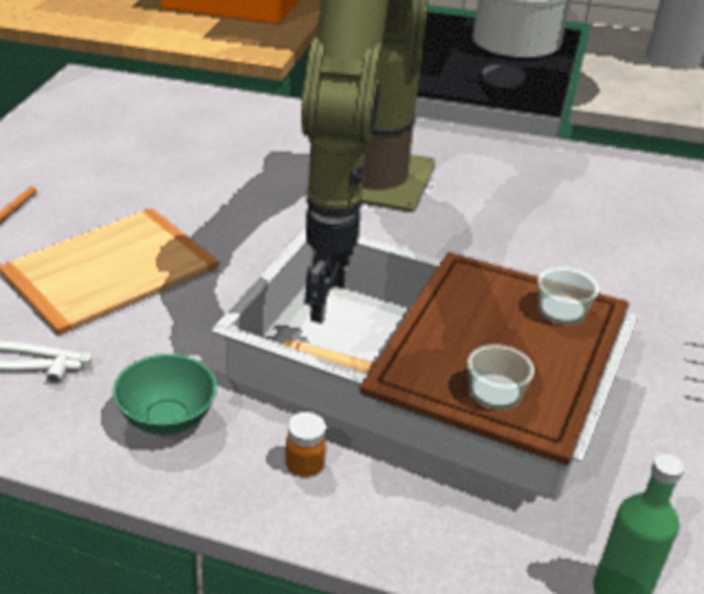

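The scene view shows the gripper in the gap at about (320,300), over the pin's front part at (290–370,345–365). The wrist is slim and well clear of the board, so I'll go down.

Request:
play_rows(increments=[{"dx": -1.5, "dy": 4, "dz": 30, "rx": 0, "ry": 0, "rz": 0, "fingers": 1}, {"dx": -1.5, "dy": 4, "dz": 60, "rx": 0, "ry": 0, "rz": 0, "fingers": 1}, {"dx": -1.5, "dy": 4, "dz": 80, "rx": 0, "ry": 0, "rz": 0, "fingers": 1}, {"dx": -1.5, "dy": 4, "dz": 92, "rx": 0, "ry": 0, "rz": 0, "fingers": 1}, {"dx": -1.5, "dy": 4, "dz": 96, "rx": 0, "ry": 0, "rz": 0, "fingers": 1}])

```text
time_s: 3.2
eef_pos: [0.5893, 0.0655, 0.0134]
tcp_rot: [2.276, 2.165, 0.001]
force: [0.5, -0.0, 1.1]
width: 0.0854
finger_force: 0.0
```

```bash
python3 -c "
from h import *
inc([.586,.065,.0205],86.9,0)"
```

```text
d [-0.6 -3.3  3.9] r [ 0.  -0.   0.2] TCP [0.586 0.065 0.01 ] now [0.589 0.065 0.013] f [ 0.5 -0.   1.1] m [0.03 0.02 0.05] w 0.0854 t 3.2 q [-0.21  0.97  0.05  1.8  -0.11  0.38 -0.14]
```

Request:
play_rows(increments=[{"dx": 0, "dy": -3, "dz": 2.5, "rx": 0, "ry": 0, "rz": 0, "fingers": 1}, {"dx": 0, "dy": -3, "dz": 2.5, "rx": 0, "ry": 0, "rz": 0, "fingers": -1}, {"dx": 0, "dy": -3, "dz": 2.5, "rx": 0, "ry": 0, "rz": 0, "fingers": -1}, {"dx": 0, "dy": -3, "dz": 2.5, "rx": 0, "ry": 0, "rz": 0, "fingers": -1}, {"dx": 0, "dy": -3, "dz": 2.5, "rx": 0, "ry": 0, "rz": 0, "fingers": -1}], newtons=40)

```text
time_s: 3.82
eef_pos: [0.5864, 0.0656, 0.0113]
tcp_rot: [2.276, 2.165, 0.001]
force: [-1.4, -0.3, 3.3]
width: 0.0283
finger_force: 39.3
```

Request:
play_rows(increments=[{"dx": 0, "dy": 0, "dz": 0, "rx": 0, "ry": 0, "rz": 0, "fingers": -1}, {"dx": 0, "dy": 0, "dz": 0, "rx": 0, "ry": 0, "rz": 0, "fingers": -1}, {"dx": 0, "dy": 0, "dz": 0, "rx": 0, "ry": 0, "rz": 0, "fingers": -1}], newtons=110)

```text
time_s: 4.2
eef_pos: [0.5865, 0.0656, 0.0117]
tcp_rot: [2.276, 2.165, 0.002]
force: [-1.6, -0.5, 7.6]
width: 0.0262
finger_force: 108.0
```

```bash
python3 -c "
from h import *
inc([.586,.065,.0205],86.9,0)"
```

```text
d [-0.6 -0.5  2.2] r [ 0.1 -0.   0.2] TCP [0.586 0.065 0.01 ] now [0.587 0.066 0.012] f [-1.6 -0.5  7.6] m [-0.04  0.16 -0.02] w 0.0262 t 4.2 q [-0.22  0.97  0.05  1.81 -0.11  0.37 -0.14]
```

Request:
play_rows(increments=[{"dx": 0, "dy": 0, "dz": 0, "rx": 0, "ry": 0, "rz": 0, "fingers": 0.2}, {"dx": 0, "dy": 0, "dz": 0, "rx": 0, "ry": 0, "rz": 0, "fingers": 0.2}, {"dx": 0, "dy": 0, "dz": 4, "rx": 0, "ry": 0, "rz": 0, "fingers": 0.2}, {"dx": 0, "dy": 0, "dz": 7, "rx": 0, "ry": 0, "rz": 0, "fingers": 0.2}, {"dx": 0, "dy": 0, "dz": 7, "rx": 0, "ry": 0, "rz": 0, "fingers": 0.2}], newtons=40)

```text
time_s: 4.82
eef_pos: [0.5856, 0.0656, 0.0033]
tcp_rot: [-2.276, -2.165, 0.001]
force: [-0.3, 0.4, 0.9]
width: 0.0516
finger_force: 0.0
```

Request:
play_rows(increments=[{"dx": 0, "dy": 0, "dz": 0, "rx": 0, "ry": 0, "rz": 0, "fingers": -1}, {"dx": 0, "dy": 0, "dz": 0, "rx": 0, "ry": 0, "rz": 0, "fingers": -1}, {"dx": 0, "dy": 0, "dz": 0, "rx": 0, "ry": 0, "rz": 0, "fingers": -1}])

```text
time_s: 5.2
eef_pos: [0.5861, 0.0655, 0.004]
tcp_rot: [2.276, 2.165, 0.001]
force: [0.8, -0.8, 1.5]
width: 0.0289
finger_force: 39.5
```

Request:
play_rows(increments=[{"dx": 0, "dy": 0, "dz": 0, "rx": 0, "ry": 0, "rz": 0, "fingers": -1}, {"dx": 0, "dy": 0, "dz": 0, "rx": 0, "ry": 0, "rz": 0, "fingers": -1}], newtons=115)

```text
time_s: 5.45
eef_pos: [0.5863, 0.0655, 0.0043]
tcp_rot: [2.276, 2.165, 0.001]
force: [-0.6, 0.3, 5.2]
width: 0.0273
finger_force: 113.0
```

Run:
```python
from h import *
from workcell import sense
s=sense();A0=np.array([s["eef_pos"][0],s["eef_pos"][1],s["eef_pos"][2]+.015]);d=np.array([.055,.9985,0])
for th in (0,5,10,15):
    t=np.radians(th);c,si=np.cos(t),np.sin(t)
    A=A0+d*(.31-.31*c+.015*si)+np.array([0,0,.31*si+.015*c-.015+.001])
    print(th,A.round(4));inc(A,86.9,th,.015)
```

```text
0 [0.5863 0.0655 0.0203]
d [ 0.  0. -1.] r [ 0.  -0.   0.2] TCP [0.586 0.066 0.005] now [0.586 0.066 0.004] f [-0.6  0.3  5.2] m [-0.04  0.07 -0.04] w 0.0273 t 5.45 q [-0.21  0.98  0.04  1.81 -0.11  0.35 -0.14]
5 [0.5865 0.068  0.0473]
d [  1.2   0.  -28. ] r [ 0.1 -5.   0.2] TCP [0.586 0.067 0.032] now [0.586 0.066 0.004] f [-0.6  0.3  5.2] m [-0.04  0.07 -0.04] w 0.0273 t 5.45 q [-0.21  0.98  0.04  1.81 -0.11  0.35 -0.14]
10 [0.5867 0.0729 0.0739]
d [  4.7   0.1 -54.8] r [  0.1 -10.    0.2] TCP [0.587 0.07  0.059] now [0.586 0.066 0.004] f [-0.6  0.3  5.2] m [-0.04  0.07 -0.04] w 0.0273 t 5.45 q [-0.21  0.98  0.04  1.81 -0.11  0.35 -0.14]
15 [0.5871 0.08   0.1   ]
d [ 10.6   0.1 -81.2] r [  0.1 -15.    0.2] TCP [0.587 0.076 0.086] now [0.586 0.066 0.004] f [-0.6  0.3  5.2] m [-0.04  0.07 -0.04] w 0.0273 t 5.45 q [-0.21  0.98  0.04  1.81 -0.11  0.35 -0.14]
```

Request:
play_rows(increments=[{"dx": 0.5, "dy": 0, "dz": -14, "rx": 0, "ry": -2.5, "rz": 0, "fingers": -1}, {"dx": 1.2, "dy": 0, "dz": -28, "rx": 0, "ry": -5, "rz": 0, "fingers": -1}, {"dx": 2.6, "dy": 0, "dz": -41, "rx": 0, "ry": -7.5, "rz": 0, "fingers": -1}, {"dx": 4.7, "dy": 0, "dz": -55, "rx": 0, "ry": -10, "rz": 0, "fingers": -1}, {"dx": 4.7, "dy": 0, "dz": -55, "rx": 0, "ry": -10, "rz": 0, "fingers": -1}], newtons=115)

```text
time_s: 6.08
eef_pos: [0.5865, 0.0724, 0.0588]
tcp_rot: [2.182, 2.082, -0.188]
force: [-0.1, 0.4, -1.6]
width: 0.0267
finger_force: 113.3
```

Run:
```python
from h import *
from workcell import *
inc([.5871,.080,.100],86.9,15,.015)
p=snapshot("scene");a=p["color"][120:300,260:460,::-1];cv2.imwrite("pics/s3.png",cv2.resize(a,(660,594),interpolation=2))
```

```text
d [ -0.9   0.3 -27. ] r [ 0.1 -5.1  0.4] TCP [0.587 0.076 0.086] now [0.586 0.072 0.059] f [-0.1  0.4 -1.6] m [0.26 0.01 0.  ] w 0.0267 t 6.075 q [-0.43  0.93  0.25  1.77 -0.07  0.52 -0.26]
```

View pics/s3.png

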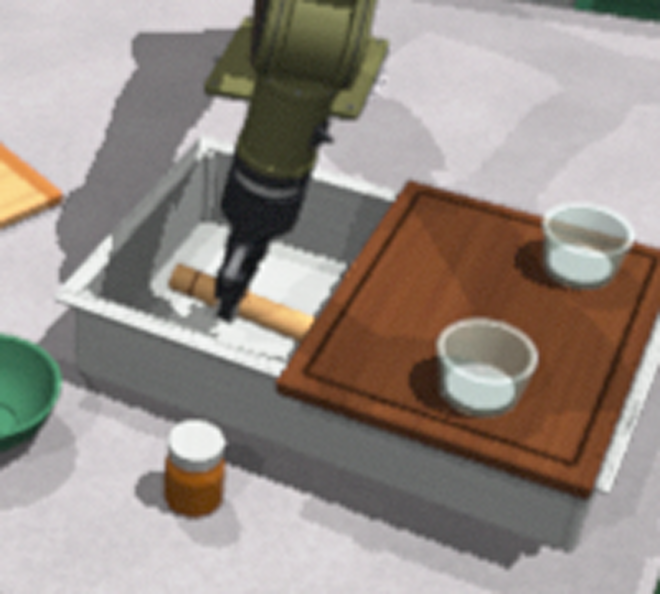

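The pin is held and tilted about 10°, with its front end at (185,278), and the board and ramekins haven't moved. I'll continue to 15° and measure the pin's actual slope.

Request:
play_rows(increments=[{"dx": 0, "dy": 0, "dz": -13, "rx": 0, "ry": -2.5, "rz": 0, "fingers": -1}, {"dx": 0, "dy": 0, "dz": -26, "rx": 0, "ry": -5, "rz": 0, "fingers": -1}, {"dx": 0, "dy": 0, "dz": -26, "rx": 0, "ry": -5, "rz": 0, "fingers": -1}])

```text
time_s: 6.5
eef_pos: [0.5866, 0.0756, 0.0839]
tcp_rot: [2.135, 2.034, -0.279]
force: [0.2, 0.6, -1.6]
width: 0.0267
finger_force: 113.3
```

```bash
cat >> h.py <<'E'
def pinpts(n="scene"):
    from workcell import snapshot
    p=snapshot(n);W=cloud(p);hsv=cv2.cvtColor(p["color"],cv2.COLOR_RGB2HSV)
    m=(hsv[...,0]>8)&(hsv[...,0]<25)&(hsv[...,1]>70)&(hsv[...,2]>130)&(p["z_map"]>0)
    return p,W,m
E
python3 - <<'E'
from h import *
np.set_printoptions(precision=3,suppress=True)
inc([.5871,.080,.100],86.9,15,.015)
p,W,m=pinpts()
m&=(abs(W[...,0]-.59)<.04)&(W[...,1]>-.05)&(W[...,1]<.22)&(W[...,2]<.16)&(W[...,2]>.03)
Q=W[m];print(len(Q))
for lo in np.arange(-.04,.2,.02):
    q=Q[(Q[:,1]>lo)&(Q[:,1]<lo+.02)]
    if len(q)>3: print(round(lo+.01,3),len(q),q[:,0].mean().round(3),np.percentile(q[:,2],[10,50,90]))
k=np.polyfit(Q[:,1],Q[:,2],1);print("slope deg",np.degrees(np.arctan(k[0])),Q[:,1].min())
E
```

```text
d [ 0.1  0.3 -1.7] r [ 0.1 -0.1  0.3] TCP [0.587 0.076 0.086] now [0.587 0.076 0.084] f [ 0.2  0.6 -1.6] m [ 0.4  -0.06  0.07] w 0.0267 t 6.5 q [-0.52  0.92  0.34  1.74 -0.04  0.61 -0.32]
314
0.03 37 0.59 [0.119 0.124 0.128]
0.05 30 0.591 [0.113 0.117 0.121]
0.07 6 0.593 [0.114 0.114 0.119]
0.09 4 0.596 [0.1   0.103 0.107]
0.11 45 0.596 [0.097 0.102 0.107]
0.13 45 0.596 [0.089 0.097 0.102]
0.15 47 0.598 [0.084 0.092 0.097]
0.17 8 0.594 [0.088 0.09  0.092]
0.19 36 0.576 [0.117 0.118 0.12 ]
slope deg -1.685641922293841 0.016237467785429116
```

Request:
play_rows(increments=[{"dx": -20, "dy": 0, "dz": -1.5, "rx": 0, "ry": 0, "rz": 0, "fingers": -1}, {"dx": -50, "dy": 0, "dz": -1.5, "rx": 0, "ry": 0, "rz": 0, "fingers": -1}, {"dx": -80, "dy": 0, "dz": -1.5, "rx": 0, "ry": 0, "rz": 0, "fingers": -1}, {"dx": -105, "dy": 0, "dz": -1.5, "rx": 0, "ry": 0, "rz": 0, "fingers": -1}, {"dx": -120, "dy": 0, "dz": -1.5, "rx": 0, "ry": 0, "rz": 0, "fingers": -1}])

```text
time_s: 7.18
eef_pos: [0.5793, -0.0452, 0.1174]
tcp_rot: [2.14, 2.027, -0.285]
force: [-0.4, -0.5, -2.8]
width: 0.0269
finger_force: 113.3
```

Run:
```python
from h import *
from workcell import *
inc([.575,-.14,.159],86.9,15,.015)
p=snapshot("scene");a=p["color"][80:300,200:460,::-1];cv2.imwrite("pics/s4.png",cv2.resize(a,(702,594),interpolation=2))
```

```text
d [-102.4    0.9   -0.5] r [-0.1  0.1 -0. ] TCP [ 0.575 -0.144  0.145] now [ 0.579 -0.045  0.117] f [-0.4 -0.5 -2.8] m [0.12 0.03 0.04] w 0.0269 t 7.175 q [-0.34  0.84  0.34  1.81  0.02  0.57 -0.18]
```

View pics/s4.png

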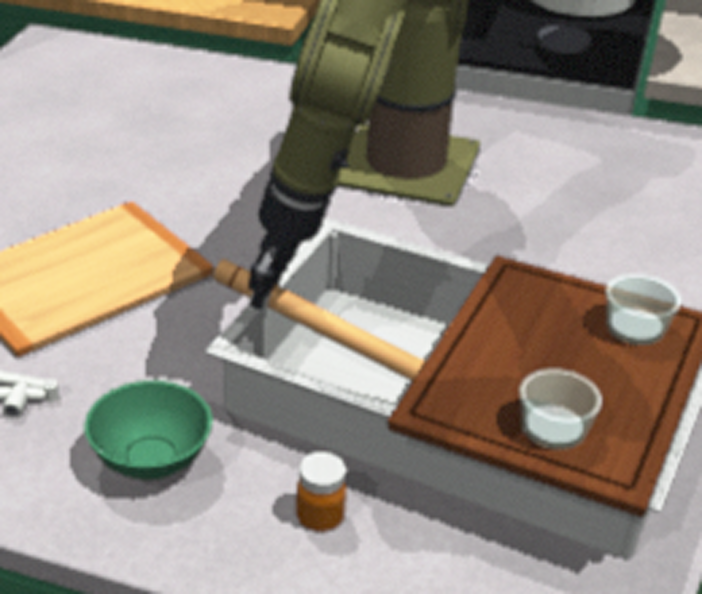

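The pin's front end is over the rim at (235,275), and its tail is still under the board at (415,370). Nothing else has moved. I'll keep drawing along the same line.

Request:
play_rows(increments=[{"dx": -25, "dy": 0, "dz": -0.5, "rx": 0, "ry": 0, "rz": 0, "fingers": -1}, {"dx": -55, "dy": 0, "dz": -0.5, "rx": 0, "ry": 0, "rz": 0, "fingers": -1}, {"dx": -85, "dy": 0, "dz": -0.5, "rx": 0, "ry": 0, "rz": 0, "fingers": -1}, {"dx": -115, "dy": 0, "dz": -0.5, "rx": 0, "ry": 0, "rz": 0, "fingers": -1}, {"dx": -145, "dy": 0, "dz": -0.5, "rx": 0, "ry": 0, "rz": 0, "fingers": -1}])

```text
time_s: 7.85
eef_pos: [0.5732, -0.181, 0.1547]
tcp_rot: [2.136, 2.033, -0.281]
force: [0.2, -0.2, -3.2]
width: 0.0266
finger_force: 113.4
```

Run:
```python
from h import *
np.set_printoptions(precision=3,suppress=True)
inc([.57,-.28,.28],86.9,15,.015)
p,W,m=pinpts()
m&=(abs(W[...,0]-.585)<.05)&(W[...,1]>-.28)&(W[...,1]<.22)&(W[...,2]<.25)&(W[...,2]>.02)
Q=W[m]
for lo in np.arange(-.24,.22,.03):
    q=Q[(Q[:,1]>lo)&(Q[:,1]<lo+.03)]
    if len(q)>3: print(round(lo+.015,3),len(q),q[:,0].mean().round(3),np.percentile(q[:,2],[10,50,90]))
```

```text
d [-128.     1.6  -80.5] r [ 0.  -0.   0.3] TCP [ 0.57  -0.284  0.266] now [ 0.573 -0.181  0.155] f [ 0.2 -0.2 -3.2] m [ 0.09 -0.02  0.02] w 0.0266 t 7.85 q [-0.09  0.78  0.31  1.78  0.08  0.58  0.01]
-0.225 37 0.578 [0.187 0.196 0.2  ]
-0.195 15 0.58 [0.185 0.19  0.195]
-0.165 23 0.584 [0.161 0.174 0.18 ]
-0.135 68 0.584 [0.156 0.168 0.175]
-0.105 62 0.584 [0.153 0.16  0.167]
-0.075 66 0.586 [0.143 0.152 0.157]
-0.045 64 0.588 [0.133 0.143 0.15 ]
-0.015 68 0.589 [0.127 0.134 0.14 ]
0.015 68 0.591 [0.116 0.124 0.131]
0.045 75 0.594 [0.107 0.116 0.123]
0.075 76 0.595 [0.097 0.106 0.114]
0.105 71 0.597 [0.089 0.098 0.104]
0.135 13 0.597 [0.086 0.095 0.098]
0.165 4 0.598 [0.118 0.118 0.119]
0.195 16 0.584 [0.116 0.118 0.12 ]
```

The tail end is at y≈0.12, clear of the board edge at 0.178. I'll lift it out.

Request:
play_rows(increments=[{"dx": -20, "dy": 0, "dz": -25, "rx": 0, "ry": 0, "rz": 0, "fingers": -1}, {"dx": -45, "dy": 0, "dz": -45, "rx": 0, "ry": 0, "rz": 0, "fingers": -1}, {"dx": -75, "dy": 0, "dz": -60, "rx": 0, "ry": 0, "rz": 0, "fingers": -1}, {"dx": -105, "dy": 0, "dz": -75, "rx": 0, "ry": 0, "rz": 0, "fingers": -1}, {"dx": -130, "dy": 0, "dz": -85, "rx": 0, "ry": 0, "rz": 0, "fingers": -1}])

```text
time_s: 8.52
eef_pos: [0.5682, -0.2846, 0.2713]
tcp_rot: [2.136, 2.032, -0.281]
force: [0.9, 0.4, -3.6]
width: 0.0269
finger_force: 113.5
```

Run:
```python
from h import *
np.set_printoptions(precision=3,suppress=True)
inc([.569,-.4265,.23],146.9,0,.015)
```

```text
d [-122.3    8.    91. ] r [ -7.8  13.6 -59.4] TCP [ 0.569 -0.426  0.215] now [ 0.568 -0.285  0.271] f [ 0.9  0.4 -3.6] m [ 0.11 -0.03  0.09] w 0.0269 t 8.525 q [0.09 0.65 0.3  1.61 0.1  0.84 0.21]
```

Request:
play_rows(increments=[{"dx": -20, "dy": 1, "dz": 0, "rx": -1, "ry": 2, "rz": -8.5, "fingers": -1}, {"dx": -45, "dy": 3, "dz": 10, "rx": -2, "ry": 4, "rz": -17, "fingers": -1}, {"dx": -70, "dy": 5, "dz": 20, "rx": -3, "ry": 6, "rz": -25.5, "fingers": -1}, {"dx": -95, "dy": 6, "dz": 30, "rx": -4.5, "ry": 8, "rz": -34, "fingers": -1}, {"dx": -122, "dy": 8, "dz": 40, "rx": -5.5, "ry": 10, "rz": -42.5, "fingers": -1}])

```text
time_s: 9.15
eef_pos: [0.5696, -0.4127, 0.263]
tcp_rot: [1.301, 2.806, -0.081]
force: [0.2, -0.8, -2.5]
width: 0.0269
finger_force: 113.6
```

Run:
```python
from h import *
inc([.569,-.4265,.2],146.9,0,.015)
```

```text
d [-5.  -7.2 78.7] r [ -2.1   3.5 -16.6] TCP [ 0.569 -0.426  0.185] now [ 0.57  -0.413  0.263] f [ 0.2 -0.8 -2.5] m [-0.09 -0.15  0.  ] w 0.0269 t 9.15 q [ 0.58  0.74 -0.08  1.33  0.12  1.02  1.16]
```

Request:
play_rows(increments=[{"dx": -2, "dy": -3, "dz": 25, "rx": -1, "ry": 1.5, "rz": -8, "fingers": -1}, {"dx": -5, "dy": -7, "dz": 50, "rx": -2, "ry": 3.5, "rz": -16.5, "fingers": -1}, {"dx": -5, "dy": -7, "dz": 75, "rx": -2, "ry": 3.5, "rz": -16.5, "fingers": -1}, {"dx": -5, "dy": -7, "dz": 79, "rx": -2, "ry": 3.5, "rz": -16.5, "fingers": -1}, {"dx": -5, "dy": -7, "dz": 79, "rx": -2, "ry": 3.5, "rz": -16.5, "fingers": -1}])

```text
time_s: 9.78
eef_pos: [0.57, -0.4257, 0.1856]
tcp_rot: [0.905, 3.007, -0.005]
force: [0.2, -0.5, -1.9]
width: 0.0267
finger_force: 113.6
```

```bash
cat > m.py <<'E'
from h import *
np.set_printoptions(precision=4,suppress=True)
from workcell import sense
s=sense();tz=s["eef_pos"][2]+.015
p,W,m0=pinpts("scene");
m=m0&(abs(W[...,2]-tz)<.05)&(np.hypot(W[...,0]-.469,W[...,1]+.361)<.26)
n,l,st,_=cv2.connectedComponentsWithStats(m.astype(np.uint8));print(st[1:][st[1:,4]>15])
Q=W[m];d=np.array([np.cos(np.radians(146.9)),np.sin(np.radians(146.9)),0]);c=np.array([.469,-.361,0])
s_=(Q-c)@d;o=(Q-c)@np.array([-d[1],d[0],0])
print(len(Q),"along range",np.percentile(s_,[0,1,99,100]),"ang off",np.degrees(np.polyfit(s_,o,1)[0]),"off",o.mean())
k=np.polyfit(s_,Q[:,2],1);r=Q[:,2]-np.polyval(k,s_);print("slope deg",np.degrees(np.arctan(k[0])),"z mid",k[1],"std",r.std())
E
python3 m.py
python3 - <<'E'
from h import *
from workcell import *
inc([.569,-.4265,.12],146.9,0,.015)
for n in("scene","top"):
    p=snapshot(n)
    cv2.imwrite(f"pics/{n}5.png",cv2.resize(p["color"][100:350,130:465,::-1],(800,597)))
    for t in("pin","pastry_board"): print(t,[(np.round(d["extent"]).tolist(),round(d["conf"],2)) for d in spot_in(t,p)[:2]])
E
```

```text
[[199 121  72  28 452]
 [176 146  16  10  86]]
538 along range [-0.1847 -0.1834  0.1885  0.1929] ang off -0.6854101957537783 off -0.011785543200677148
slope deg -1.54820958592546 z mid 0.20855738266269194 std 0.005396978580066031
d [ 1.1 -1.  81.3] r [-0.2  0.2 -0.4] TCP [ 0.569 -0.426  0.105] now [ 0.57  -0.426  0.186] f [ 0.1 -0.6 -1.7] m [-0.18 -0.29 -0.02] w 0.0268 t 9.825 q [ 0.66  0.86 -0.18  1.31  0.16  0.98  1.44]
pin [([224.0, 141.0, 97.0, 39.0], 0.75)]
pastry_board [([231.0, 184.0, 96.0, 52.0], 0.97), ([225.0, 139.0, 97.0, 39.0], 0.53)]
pin [([369.0, 256.0, 54.0, 79.0], 0.96)]
pastry_board [([349.0, 246.0, 71.0, 91.0], 0.84)]
```

View pics/scene5.png

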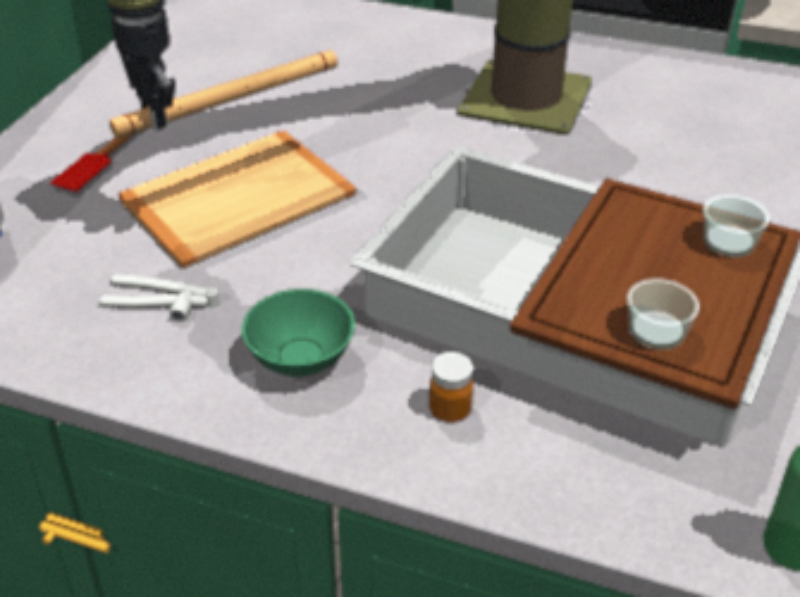

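View pics/top5.png

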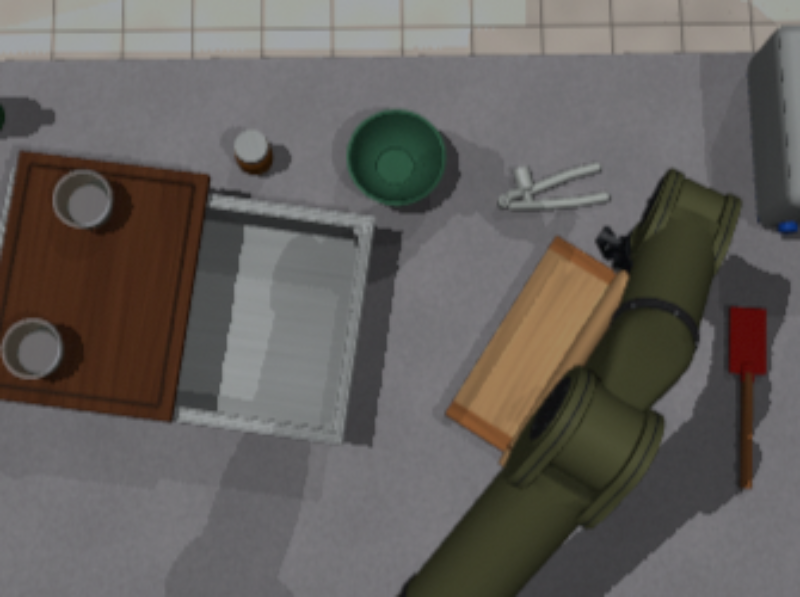

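The scene view shows the pin level and parallel to the pastry board. The pan, board, ramekins, bowl, press, jar and scraper are all where they were. I'll lower it to height, with small tilt and shift corrections.

Request:
play_rows(increments=[{"dx": -1, "dy": -1, "dz": 25, "rx": 0, "ry": 0.5, "rz": -0.2, "fingers": -1}, {"dx": -2, "dy": -1, "dz": 50, "rx": 0, "ry": 1, "rz": -0.2, "fingers": -1}, {"dx": -3, "dy": -1, "dz": 70, "rx": 0, "ry": 1.5, "rz": -0.2, "fingers": -1}, {"dx": -3, "dy": -1, "dz": 82, "rx": 0, "ry": 1.5, "rz": -0.2, "fingers": -1}, {"dx": -3, "dy": -1, "dz": 85, "rx": 0, "ry": 1.5, "rz": -0.2, "fingers": -1}])

```text
time_s: 10.75
eef_pos: [0.5711, -0.4285, 0.0989]
tcp_rot: [-0.893, -2.984, -0.008]
force: [-0.5, 0.5, -2.0]
width: 0.0267
finger_force: 113.6
```

Request:
play_rows(increments=[{"dx": 0, "dy": 0, "dz": 0, "rx": 0, "ry": 0, "rz": 0, "fingers": -1}, {"dx": 0, "dy": 0, "dz": 0, "rx": 0, "ry": 0, "rz": 0, "fingers": -1}, {"dx": 0, "dy": 0, "dz": 0, "rx": 0, "ry": 0, "rz": 0, "fingers": -1}, {"dx": 0, "dy": 0, "dz": 0, "rx": 0, "ry": 0, "rz": 0, "fingers": -1}])

```text
time_s: 11.25
eef_pos: [0.5717, -0.429, 0.1008]
tcp_rot: [-0.894, -2.987, -0.006]
force: [-0.6, 0.3, -3.4]
width: 0.0271
finger_force: 113.6
```

```bash
python3 m.py
python3 - <<'E'
from h import *
from workcell import *
inc([.569,-.4265,.115],146.9,0,.015)
p=snapshot("scene")
cv2.imwrite("pics/s6.png",cv2.resize(p["color"][90:240,140:340,::-1],(800,600)))
E
```

```text
[[201 139  70  31 463]
 [179 167  15  10  77]
 [192 169  15   7  19]]
570 along range [-0.1892 -0.1869  0.1838  0.1897] ang off -0.4021431149169989 off -0.00985129230924713
slope deg 0.5627489855466763 z mid 0.12490689778937498 std 0.007730877990882639
d [3.6 0.6 0.7] r [-0.2 -1.4 -0.2] TCP [ 0.569 -0.426  0.1  ] now [ 0.572 -0.429  0.101] f [ 0.3  0.1 -3.3] m [-0.19 -0.3   0.05] w 0.0265 t 11.3 q [ 0.65  0.97 -0.17  1.33  0.18  0.88  1.43]
```

View pics/s6.png

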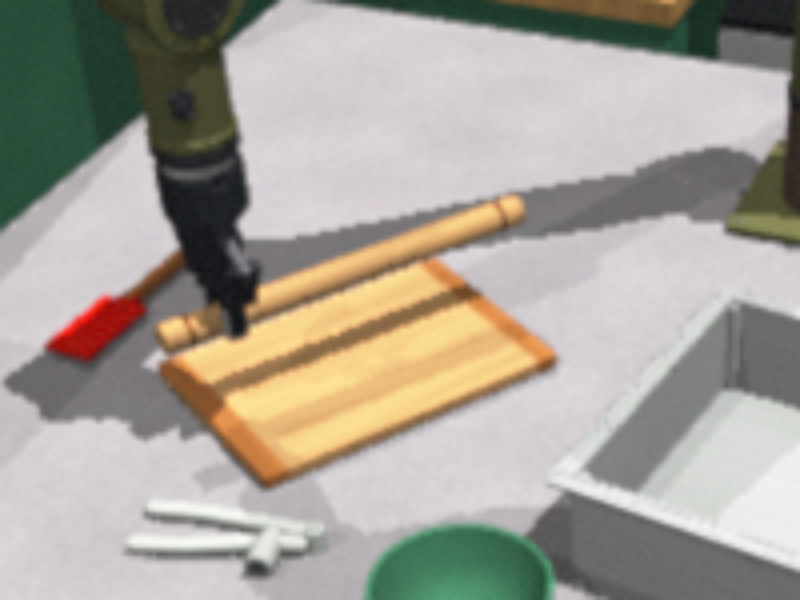

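The pin is held level and centred above the pastry board, from (165,335) to (520,208) in the crop. Everything checks out, so I'm handing in.

```bash
python3 -c "
from workcell import *
print(sign_off())"
```

```text
the job is handed in; nothing more can be done
None
```

The job is handed in at about 11 s of the 48 s allowed. The pin is out of the pan and held level (within about 1°), lined up with the pastry board's long side, with its middle about 10 cm above the board's middle; nothing else looked moved in the pictures.

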